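Clear the trapdoor of a watchmaker's storage well and hold it open by its lever

TASK

On the watchmaker's bench, slide the round brass parts tin off the steel flap of the storage well with your fingertips until it stands wholly on the green strip beyond the flap's yellow edge, upright and without picking it up. Then press the red paddle of the lever all the way down so that the heavy flap swings up, and finish while still holding the paddle down with the flap raised by the lever alone. Leave everything else where it stands.

Things in the scene. Friction and masses are not known exactly. Their poses are not given: they have to be found in the camera images.
- station: Storage well, a grey steel unit fixed to the bench. Origin: on the bench top, below the middle of the flap's hinge; z up; local +y runs along the lever to the red paddle, local -y across the flap to the green strip. The deck, 70 mm above the bench, spans x -90 to +130 mm, y -270 to +12 mm, with a flat ledge either side of the flap; an amber jar stands on the far ledge (+x).
- flap (a joint): Hinge of the heavy steel flap (118 x 115 x 6 mm, about 0.6 to 1 kg), hinge line along station x at y 0, 68 mm above the bench. 0 = shut, grows as the yellow edge at y -119 mm rises, rad. It falls shut by its own weight when the lever is let go; with the lever fully down it reads about 0.9. It is not to be touched while raised.
- flap_edge (a point): Middle of the flap's yellow free edge, on its top face; moves with the flap. The shut flap fills station x -59 to +59 mm, y -119 to -4 mm; its top is 71 mm above the bench, 1 mm proud of the deck around it, which goes on at y -122 mm.
- lever (a joint): Hinge of the lever, pivot line along station x at y +20 mm, 50 mm above the bench. 0 = at rest, paddle up; grows as the paddle goes down, to its stop at 0.45, rad. It raises the flap from the very start of its stroke; pressing takes about 3 to 9 N on the paddle, and it comes back up when let go. Press it only on the paddle.
- paddle (a point): Top centre of the red paddle (46 x 46 x 8 mm) at the lever's long end, at station y +169 mm, 115 mm above the bench at rest. It goes down about 70 mm on an arc round the pivot, shifting up to about 15 mm outward (+y) on the way. It leans 0.225 rad towards the well at rest, is level half-way and leans as much outward at the end.
- strip (a point): Centre of the flat green strip on the deck, at station x +20, y -195 mm, 70 mm above the bench. The strip spans x -84 to +124 mm, y -262 to -128 mm, with an aluminium rim 8 mm high on its three outer sides; towards the flap it is open, level with the deck.
- tin_center (a point): Centre, 12 mm above its underside, of the round brass parts tin (56 mm in diameter, 24 mm high, about 0.15 kg, straight wall 20 mm high) that stands loose on the shut flap.
- tin: The brass tin; origin at the centre of its underside.
- blue_tin: Bystander: a blue tin of the same size on the bench, on the robot's side of the well.
- loupe: Bystander: black eye loupe, 36 mm across, 30 mm high, on the bench beyond the lever.
- jar: Bystander: small amber glass jar with red cap, 32 mm across, 34 mm high, on the deck's far ledge.
- driver: Bystander: screwdriver, 130 mm, orange handle, lying on the bench beyond the paddle.
- tweezers: Bystander: dark tweezers, about 120 mm, lying on the bench on the robot's side of the lever.
- oil_bottle: Bystander: small clear bottle with white cap, 36 mm across, 70 mm high, on the bench right of the well.
- glass_dish: Bystander: open glass bowl, 80 mm across, 35 mm high, at the right near the robot.
There are look-alikes about, which are no part of the job. What is shaped like the tin but purple is not meant.

How it is judged:
By the outcome, as a careful person would: the job done as asked, in the order asked, and still so for the second after the job is handed in, while the arm keeps its last pose, push and grip.
It also fails if it takes over 48 s, if anything falls off the work surface, if the arm or the gripper's body presses on something with over 40 N, if the wrist force passes 120 N, or if a joint passes its speed limit or range.

ROBOT

A 6-joint arm with a two-finger parallel gripper is mounted at the origin on the work surface. World frame = base frame: x ahead of the robot, y to its left, z up, the work surface at z = 0. Lengths are in m, angles in rad, forces in N, time in s.
With the tool pointing down it reaches from about 0.425 to 0.95 m from the base axis. Payload 3.5 kg.
Tool frame: the origin (TCP) lies at the very end of the fingers, on their centre line; the grasp point (between the pads) lies 19 mm behind it; z points along the fingers, y is the direction in which the jaws open and shut (so a half turn about z gives the same grasp; the last joint's range is limited). The gripper opens to 85 mm and grips with 20 to 120 N. Pads are 22 mm wide; open, the fingers measure 114 mm over their backs; the gripper's body (76 mm by 85 mm) begins 54 mm behind the grasp point. The pads swing forward as they close: fully open they stand 13 mm farther back than shut.
Start: joints at [-1.333, 0.286, 1.577, -0, 1.279, -0.15], TCP at [0.255, -0.625, 0.231] pointing down, gripper open.
Joint ranges: [-2.77, 2.77], [-0.9, 2.22], [0.21, 2.48], [-1.53, 4.67], [0.24, 2.81], [-2.84, 2.84]. Speed limits (rad/s): [2.79, 2.79, 3.14, 3.14, 3.14, 3.14].

INTERFACE

Orientations are given as [roll, pitch, yaw] about the fixed x, y, z axes, in that order (R = Rz(yaw) Ry(pitch) Rx(roll)).
In Python, from cell import readout, eyes, finish_job gives the robot as it stands.
- The arm moves only by the tool send_rows, never from a script. Its argument "commands" is a list of rows, each an object with "translation": the shift along the tool's x, y, z in units of 0.1 m (1.0 is 0.1 m), a list of three; "yaw": the turn about the tool's z in units of 45 degrees (1.0 is 45 degrees); "grip": the opening, from 0 (shut) to 1 (fully open). In form: [{"translation": [dx, dy, dz], "yaw": yaw, "grip": grip}, ...]. A call has 1 to 20 rows; each row is the pose to reach, as a shift and turn from the pose commanded when the call began, along the tool's axes at that moment; what a row does not reach only later rows make up. A row lasts 1/12 s, in which the tool goes at most 41.7 mm and 7.16 degrees, less where a joint would pass 70% of its speed; a pose out of reach is approached as far as the arm can. A call with a number of a shift or a turn outside -1 to 1 is refused whole. A call with a gripper value outside its range is refused whole. The fingers move at their own pace and stop on an object; "force" is the grip in N (left out, the last holds). Time passes only in rows, so rows that repeat a pose let the fingers close. It gives the time, the measured TCP pose, the force and the opening at its end, in the units of the state.
- readout.sense(): the state, without advancing time (a new reading comes with each control period).
- eyes.grab_frame(name): name is "side" or "top"; returns a dict with "image" (480x640x3 uint8, red, green, blue), "range_z" (480x640 float32, m along the optical axis (not along the pixel's ray), 0 where there is no reading), "K" (3x3 intrinsics, pixels), "world_from_camera" (4x4, takes a point from camera to world coordinates). Camera axes: x right, y down, z forward; pixel columns grow to the right and rows downward; lengths in m; the calibration is good to about 2 mm. A picture is of the moment at which its call begins.
- finish_job(): hands the job in, once; it reports no verdict.
The state is a dict: "clock": time; "q": joint angles; "joint_velocities": joint speeds; "effort": joint torques, N m; "tool_pos": TCP position; "ee_rot": TCP orientation; "force": force on the tool from outside, world axes, zero at the start; "moment": the same for the moment, N m; "finger_gap": finger opening in m.
Only numpy, scipy, OpenCV 4.12 (cv2) and the standard library are available. Lean on these libraries where they do the work, as an engineer would, in place of code of your own. Each camera call takes 0.05 s, during which the arm holds its last target. There are 200 camera calls.

## Working session

There is one attempt and no reset: what is moved stays moved. The work goes in short steps, Python scripts to look and compute and a tool call to move; the robot and the scene stay as the last step left them, time stands still between calls to the robot, and variables do not carry over. Pictures are saved under pics/ and viewed, about 8 in all and at most 12, crops included, and the job is handed in when it is done.

Besides the shell and the picture viewer there is one more tool, called after "Request:" as name([rows], argument=value, ...), one row to a line, values as JSON. send_rows: Moves the arm, as the interface text tells. Its arguments: {"type":"object","properties":{"commands":{"type":"array","items":{"type":"object","properties":{"translation":{"type":"array","items":{"type":"number"}},"yaw":{"type":"number"},"grip":{"type":"number"}}}},"force":{"type":"number"}},"required":["commands"]}

```bash
mkdir -p pics
cat > h.py <<'E'
import numpy as np,cv2,pickle
from cell import readout,eyes,finish_job
def grab(n,tag):
    f=eyes.grab_frame(n); pickle.dump(f,open(f'pics/{tag}.pkl','wb'))
    cv2.imwrite(f'pics/{tag}.png',f['image'][:,:,::-1]); return f
def load(tag): return pickle.load(open(f'pics/{tag}.pkl','rb'))
def cloud(f):
    z=f['range_z'];K=f['K'];v,u=np.mgrid[:480,:640]
    p=np.stack([(u-K[0,2])/K[0,0]*z,(v-K[1,2])/K[1,1]*z,z],-1)
    T=f['world_from_camera']; w=p@T[:3,:3].T+T[:3,3]; w[z==0]=np.nan; return w
E
python3 - <<'E'
from h import *
grab('top','top0');grab('side','side0');print(readout.sense())
E
```

```text
{'clock': 0.1, 'q': array([-1.33299187e+00,  2.87092948e-01,  1.57808383e+00, -1.31035101e-05,
        1.27860561e+00, -1.50002749e-01]), 'joint_velocities': array([-0.00020163, -0.0018992 , -0.00261461, -0.0001527 , -0.00064786,
        0.00089576]), 'effort': array([ 6.25610082e-04, -4.07298160e+01, -2.93697417e+01, -1.93264545e-04,
        3.43050233e-03,  1.17094952e-06]), 'tool_pos': array([ 0.2551331 , -0.62425818,  0.23004611]), 'ee_rot': array([-3.13942563e+00, -3.14836562e-04,  3.87810651e-01]), 'force': array([ 0.537568  , -0.32331296, -0.58116856]), 'moment': array([-0.00369894, -0.08811101, -0.04658897]), 'finger_gap': 0.08523163415471006}
```

View pics/top0.png

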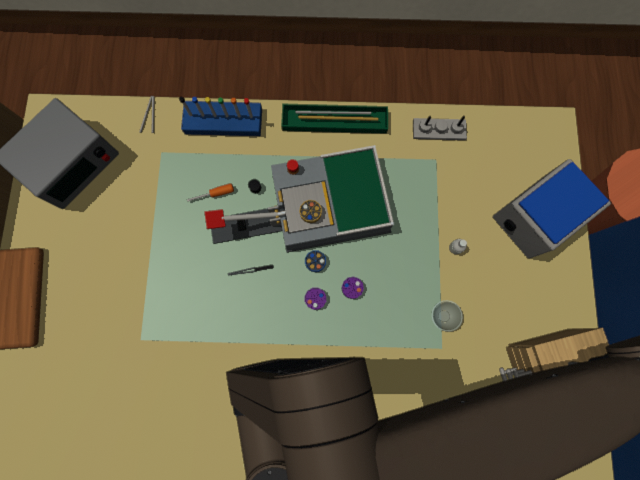

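View pics/side0.png

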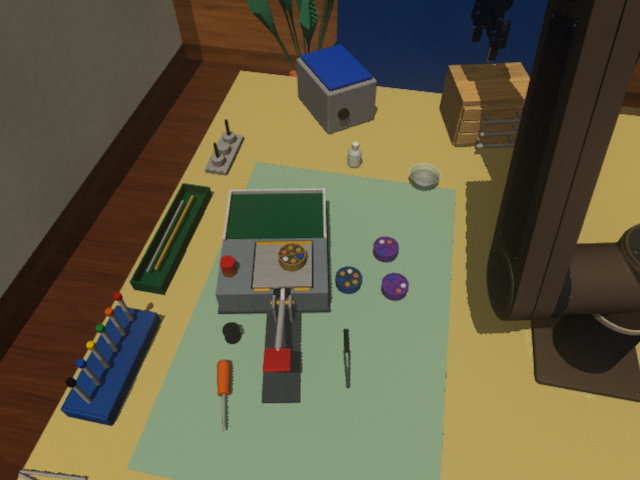

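The top view shows the tin at about (312,211) on the flap, the paddle at (215,219), the strip at (357,190) and the jar at (293,166). The arm is to the right. Next I'll measure them.

Run:
```python
from h import *
f=load('top0');w=cloud(f);im=f['image'].astype(int)
R,G,B=im[...,0],im[...,1],im[...,2]
def P(u,v,r=3): 
    return np.nanmedian(w[v-r:v+r+1,u-r:u+r+1].reshape(-1,3),0).round(4)
for n,c in dict(paddle=(215,219),strip=(357,190),tin=(312,211),jar=(293,166),bluet=(316,261)).items(): print(n,P(*c))
X,Y,Z=w[...,0],w[...,1],w[...,2]
s=np.s_[140:260,190:400]; m=np.zeros(R.shape,bool); m[s]=1
pad=m&(R>120)&(G<50)&(Z>.07)
n,l,st,c=cv2.connectedComponentsWithStats(pad.astype(np.uint8)); print(st,c.round(1))
for i in range(1,n):
  if st[i,4]>20:
    q=w[l==i]; print('red',np.nanmean(q,0).round(4),cv2.minAreaRect(q[:,:2].astype(np.float32)))
gr=m&(G>R+25)&(G>B+8)&(Z>.06)&(Z<.08)
q=w[gr][:,:2].astype(np.float32);print('strip',cv2.minAreaRect(q),len(q))
tin=m&(Z>.086)&(Z<.11)&(np.hypot(X-P(312,211)[0],Y-P(312,211)[1])<.045)
q=w[tin];print('tin',cv2.minEnclosingCircle(q[:,:2].astype(np.float32)),np.nanmean(q,0),np.nanmax(q[:,2]))
dk=m&(Z>.055)
q=w[dk&(X>.3)][:,:2].astype(np.float32)
print(f['world_from_camera'].round(3))
c=im[130:270,180:400].astype(np.uint8)[:,:,::-1];cv2.imwrite('pics/c0.png',cv2.resize(c,None,fx=3.6,fy=3.6,interpolation=2))
```

```text
paddle [0.558  0.1929 0.1133]
strip [ 0.6584 -0.1617  0.0702]
tin [ 0.5917 -0.0463  0.0925]
jar [0.7061 0.0061 0.1037]
bluet [ 0.475  -0.0598  0.021 ]
[[     0      0    640    480 306841]
 [   287    160     11     10     83]
 [   205    210     20     18    276]] [[319.6 239.5]
 [292.  164.5]
 [214.2 218.7]]
red [0.7105 0.0089 0.1041] ((0.710107684135437, 0.008698558434844017), (0.02433428168296814, 0.025713173672556877), 3.951960802078247)
red [0.5588 0.1948 0.1127] ((0.5590298771858215, 0.1942773014307022), (0.042378492653369904, 0.04138541966676712), 12.432882308959961)
strip ((0.6600115299224854, -0.15788808465003967), (0.2068052887916565, 0.13428807258605957), 12.59581184387207) 3785
tin ((0.5933741331100464, -0.041961491107940674), 0.029468588531017303) [ 0.59308189 -0.04133536  0.09279627] 0.10038825742700674
[[ 3.000e-02 -9.780e-01  2.090e-01  2.890e-01]
 [-1.000e+00 -2.900e-02  5.000e-03 -6.900e-02]
 [ 1.000e-03 -2.090e-01 -9.780e-01  1.154e+00]
 [ 0.000e+00  0.000e+00  0.000e+00  1.000e+00]]
```

View pics/c0.png

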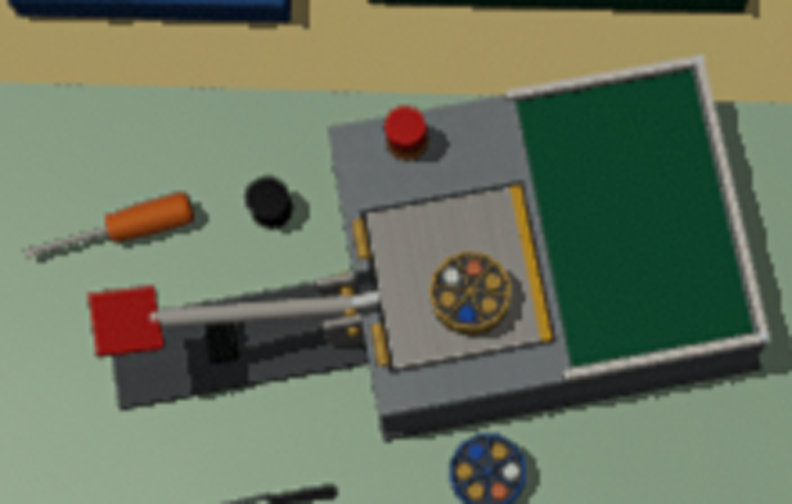

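```bash
cat >> h.py <<'E'
TH=np.radians(12.7); S=np.array([.598,.028])
RS=np.array([[np.cos(TH),-np.sin(TH)],[np.sin(TH),np.cos(TH)]])
def loc(p): return ((np.asarray(p)[:2]-S)@RS).round(4)
from scipy.spatial.transform import Rotation as Ro
def go(lx,ly,z,yaw=TH+np.pi/2):
    s=readout.sense();t=np.r_[S+RS@[lx,ly],z]
    R=Ro.from_euler('xyz',s['ee_rot']).as_matrix()
    d=(t-s['tool_pos'])@R*10
    print('t',s['clock'],'pos',s['tool_pos'].round(4),'loc',loc(s['tool_pos']),'F',s['force'].round(1),'gap',round(s['finger_gap'],4),'tgt',t.round(4))
    print('shift',d.round(3),'yaw',round(-np.degrees(yaw-s['ee_rot'][2])/45,3))
E
python3 - <<'E'
from h import *
go(-.020,-.034,.16)
f=load('top0');w=cloud(f).reshape(-1,3);l=(w[:,:2]-S)@RS
for y0 in range(-40,30,8):
    m=(abs(l[:,1]*1000-y0)<4)&(abs(l[:,0])<.05)&(w[:,2]>.03)
    print(y0,[ (x,round(float(np.nanmax(w[m&(abs(l[:,0]*1000-x)<6),2],initial=0)),3)) for x in range(-48,49,12)])
print(loc([.5934,-.042]),loc([.559,.1943]),loc([.66,-.1579]),loc([.7101,.0087]))
E
```

```text
t 0.1 pos [ 0.2551 -0.6243  0.23  ] loc [-0.4779 -0.5609] F [ 0.5 -0.3 -0.6] gap 0.0852 tgt [ 0.586  -0.0096  0.16  ]
shift [ 5.387 -4.438  0.712] yaw -1.788
-40 [(-48, 0.074), (-36, 0.095), (-24, 0.098), (-12, 0.099), (0, 0.094), (12, 0.075), (24, 0.075), (36, 0.074), (48, 0.075)]
-32 [(-48, 0.074), (-36, 0.074), (-24, 0.073), (-12, 0.075), (0, 0.074), (12, 0.075), (24, 0.075), (36, 0.074), (48, 0.075)]
-24 [(-48, 0.075), (-36, 0.074), (-24, 0.075), (-12, 0.077), (0, 0.074), (12, 0.074), (24, 0.077), (36, 0.077), (48, 0.074)]
-16 [(-48, 0.072), (-36, 0.074), (-24, 0.074), (-12, 0.074), (0, 0.075), (12, 0.074), (24, 0.074), (36, 0.073), (48, 0.075)]
-8 [(-48, 0.073), (-36, 0.076), (-24, 0.076), (-12, 0.074), (0, 0.075), (12, 0.074), (24, 0.075), (36, 0.074), (48, 0.076)]
0 [(-48, 0.077), (-36, 0.076), (-24, 0.076), (-12, 0.072), (0, 0.072), (12, 0.071), (24, 0.077), (36, 0.077), (48, 0.075)]
8 [(-48, 0.074), (-36, 0.077), (-24, 0.074), (-12, 0.069), (0, 0.061), (12, 0.067), (24, 0.073), (36, 0.074), (48, 0.075)]
16 [(-48, 0.07), (-36, 0.069), (-24, 0.069), (-12, 0.07), (0, 0.059), (12, 0.071), (24, 0.069), (36, 0.0), (48, 0.069)]
24 [(-48, 0.0), (-36, 0.0), (-24, 0.065), (-12, 0.067), (0, 0.061), (12, 0.065), (24, 0.063), (36, 0.0), (48, 0.0)]
[-0.0199 -0.0673] [-0.0015  0.1708] [ 0.0196 -0.195 ] [ 0.1051 -0.0435]
```

Request:
send_rows([
  {"translation":[0.35,-0.3,0],"yaw":-0.15,"grip":0.47},
  {"translation":[0.7,-0.6,0],"yaw":-0.3,"grip":0.47},
  {"translation":[1,-0.9,0],"yaw":-0.45,"grip":0.47},
  {"translation":[1,-1,0],"yaw":-0.6,"grip":0.47},
  {"translation":[1,-1,0],"yaw":-0.75,"grip":0.47},
  {"translation":[1,-1,0],"yaw":-0.9,"grip":0.47},
  {"translation":[1,-1,0],"yaw":-1,"grip":0.47},
  {"translation":[1,-1,0],"yaw":-1,"grip":0.47},
])

```text
clock: 0.77
tool_pos: [0.31, -0.4939, 0.2308]
ee_rot: [-3.141, -0.001, 1.175]
force: [0.9, -0.1, 0.6]
finger_gap: 0.0401
```

```bash
python3 -c "
from h import *
go(-.02,-.025,.16)"
```

```text
t 0.7667 pos [ 0.31   -0.4939  0.2308] loc [-0.3956 -0.4458] F [ 0.9 -0.1  0.6] gap 0.0401 tgt [ 0.584  -0.0008  0.16  ]
shift [5.606 0.626 0.712] yaw -0.786
```

Request:
send_rows([
  {"translation":[0.35,0.03,0],"yaw":-0.15,"grip":0.47},
  {"translation":[0.7,0.06,0],"yaw":-0.3,"grip":0.47},
  {"translation":[1,0.1,0],"yaw":-0.45,"grip":0.47},
  {"translation":[1,0.1,0],"yaw":-0.6,"grip":0.47},
  {"translation":[1,0.1,0],"yaw":-0.75,"grip":0.47},
  {"translation":[1,0.1,0],"yaw":-0.786,"grip":0.47},
  {"translation":[1,0.1,0],"yaw":-0.786,"grip":0.47},
])

```text
clock: 1.35
tool_pos: [0.358, -0.4058, 0.231]
ee_rot: [-3.141, -0.001, 1.789]
force: [0.3, 0.2, 0.3]
finger_gap: 0.0397
```

```bash
python3 -c "
from h import *
go(-.02,-.025,.16)"
```

```text
t 1.35 pos [ 0.358  -0.4058  0.231 ] loc [-0.3295 -0.3704] F [0.3 0.2 0.3] gap 0.0397 tgt [ 0.584  -0.0008  0.16  ]
shift [3.464 3.084 0.712] yaw -0.004
```

Request:
send_rows([
  {"translation":[0.25,0.25,0],"yaw":0,"grip":0.47},
  {"translation":[0.5,0.5,0],"yaw":0,"grip":0.47},
  {"translation":[0.75,0.75,0],"yaw":0,"grip":0.47},
  {"translation":[1,1,0],"yaw":0,"grip":0.47},
  {"translation":[1,1,0],"yaw":0,"grip":0.47},
])

```text
clock: 1.77
tool_pos: [0.4357, -0.2825, 0.231]
ee_rot: [3.14, -0.002, 1.792]
force: [-0.1, 0.0, 0.1]
finger_gap: 0.0402
```

Request:
send_rows([
  {"translation":[0.25,0.25,0],"yaw":0,"grip":0.47},
  {"translation":[0.5,0.5,0],"yaw":0,"grip":0.47},
  {"translation":[0.75,0.75,0],"yaw":0,"grip":0.47},
  {"translation":[1,1,0],"yaw":0,"grip":0.47},
  {"translation":[1,1,0],"yaw":0,"grip":0.47},
])

```text
clock: 2.18
tool_pos: [0.5115, -0.1635, 0.2312]
ee_rot: [3.14, -0.002, 1.793]
force: [-0.8, 0.1, 0.4]
finger_gap: 0.0403
```

Request:
send_rows([
  {"translation":[0.25,0.25,0],"yaw":0,"grip":0.47},
  {"translation":[0.5,0.5,0],"yaw":0,"grip":0.47},
  {"translation":[0.75,0.75,0],"yaw":0,"grip":0.47},
  {"translation":[1,1,0],"yaw":0,"grip":0.47},
  {"translation":[1,1,0],"yaw":0,"grip":0.47},
  {"translation":[1,1,0],"yaw":0,"grip":0.47},
])

```text
clock: 2.68
tool_pos: [0.5857, -0.0475, 0.2308]
ee_rot: [-3.141, 0.0, 1.791]
force: [-0.3, -0.2, 0.5]
finger_gap: 0.0401
```

```bash
python3 -c "
from h import *
go(-.02,-.025,.13)"
```

```text
t 2.6833 pos [ 0.5857 -0.0475  0.2308] loc [-0.0286 -0.0709] F [-0.3 -0.2  0.5] gap 0.0401 tgt [ 0.584  -0.0008  0.13  ]
shift [0.46  0.086 1.008] yaw -0.002
```

Request:
send_rows([
  {"translation":[0.23,0.04,0.2],"yaw":0,"grip":0.47},
  {"translation":[0.46,0.086,0.4],"yaw":0,"grip":0.47},
  {"translation":[0.46,0.086,0.7],"yaw":0,"grip":0.47},
  {"translation":[0.46,0.086,1],"yaw":0,"grip":0.47},
  {"translation":[0.46,0.086,1],"yaw":0,"grip":0.47},
  {"translation":[0.46,0.086,1],"yaw":0,"grip":0.47},
])

```text
clock: 3.18
tool_pos: [0.582, -0.0024, 0.1295]
ee_rot: [-3.137, -0.002, 1.788]
force: [0.0, -0.6, 1.1]
finger_gap: 0.0399
```

Request:
send_rows([
  {"translation":[0,0,0.15],"yaw":0,"grip":0.47},
  {"translation":[0,0,0.3],"yaw":0,"grip":0.47},
  {"translation":[0,0,0.4],"yaw":0,"grip":0.47},
  {"translation":[0,0,0.46],"yaw":0,"grip":0.47},
  {"translation":[0,0,0.5],"yaw":0,"grip":0.47},
  {"translation":[0,0,0.5],"yaw":0,"grip":0.47},
])

```text
clock: 3.68
tool_pos: [0.5839, -0.0016, 0.0815]
ee_rot: [3.142, 0.0, 1.79]
force: [-0.5, 0.4, -0.2]
finger_gap: 0.04
```

```bash
python3 -c "
from h import *
go(-.02,-.025,.076)
f=grab('side','s1')
c=f['image'][190:340,200:400,::-1];cv2.imwrite('pics/s1c.png',cv2.resize(c,None,fx=4,fy=4,interpolation=2))"
```

```text
t 3.6833 pos [ 0.5839 -0.0016  0.0815] loc [-0.0203 -0.0258] F [-0.5  0.4 -0.2] gap 0.04 tgt [ 0.584  -0.0008  0.076 ]
shift [0.008 0.003 0.055] yaw -0.003
```

View pics/s1c.png

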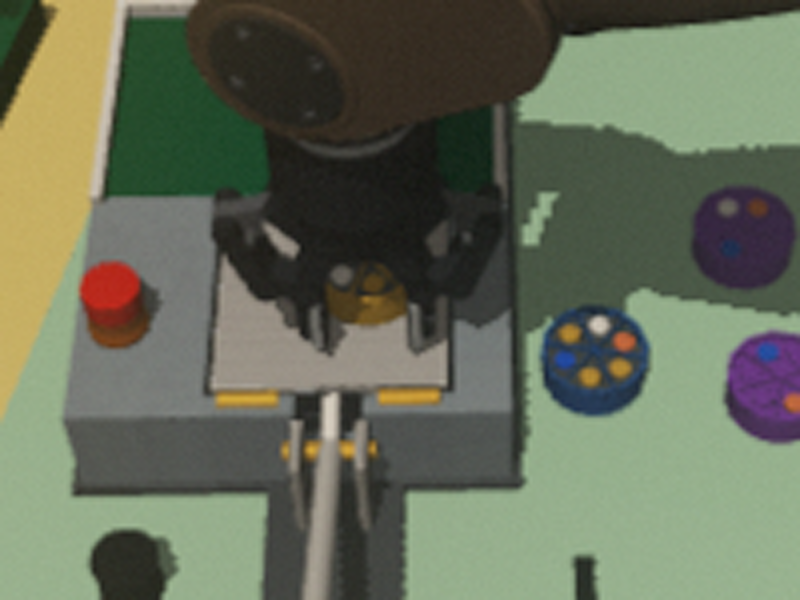

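Both fingertips stand behind the tin (about (365,295) in the crop), with the tin centred between them. I'll lower a little and push slowly.

Request:
send_rows([
  {"translation":[0,0,0.05],"yaw":0,"grip":0.47},
  {"translation":[-0.03,0,0.05],"yaw":0,"grip":0.47},
  {"translation":[-0.06,0,0.05],"yaw":0,"grip":0.47},
  {"translation":[-0.1,0,0.05],"yaw":0,"grip":0.47},
  {"translation":[-0.15,0,0.05],"yaw":0,"grip":0.47},
  {"translation":[-0.2,0,0.05],"yaw":0,"grip":0.47},
  {"translation":[-0.25,0,0.05],"yaw":0,"grip":0.47},
  {"translation":[-0.3,0,0.05],"yaw":0,"grip":0.47},
  {"translation":[-0.35,0,0.05],"yaw":0,"grip":0.47},
  {"translation":[-0.4,0,0.05],"yaw":0,"grip":0.47},
  {"translation":[-0.45,0,0.05],"yaw":0,"grip":0.47},
  {"translation":[-0.5,0,0.05],"yaw":0,"grip":0.47},
  {"translation":[-0.55,0,0.05],"yaw":0,"grip":0.47},
  {"translation":[-0.6,0,0.05],"yaw":0,"grip":0.47},
  {"translation":[-0.65,0,0.05],"yaw":0,"grip":0.47},
  {"translation":[-0.7,0,0.05],"yaw":0,"grip":0.47},
  {"translation":[-0.74,0,0.05],"yaw":0,"grip":0.47},
  {"translation":[-0.77,0,0.05],"yaw":0,"grip":0.47},
  {"translation":[-0.8,0,0.05],"yaw":0,"grip":0.47},
  {"translation":[-0.8,0,0.05],"yaw":0,"grip":0.47},
])

```text
clock: 5.4
tool_pos: [0.6012, -0.08, 0.0761]
ee_rot: [-3.141, 0.001, 1.79]
force: [0.5, 0.3, 0.6]
finger_gap: 0.0402
```

```bash
python3 -c "
from h import *
go(-.02,-.159,.076)
f=grab('side','s2')
c=f['image'][170:320,200:400,::-1];cv2.imwrite('pics/s2c.png',cv2.resize(c,None,fx=4,fy=4,interpolation=2))"
```

```text
t 5.4 pos [ 0.6012 -0.08    0.0761] loc [-0.0206 -0.1061] F [0.5 0.3 0.6] gap 0.0402 tgt [ 0.6134 -0.1315  0.076 ]
shift [-0.529  0.007  0.001] yaw -0.003
```

View pics/s2c.png

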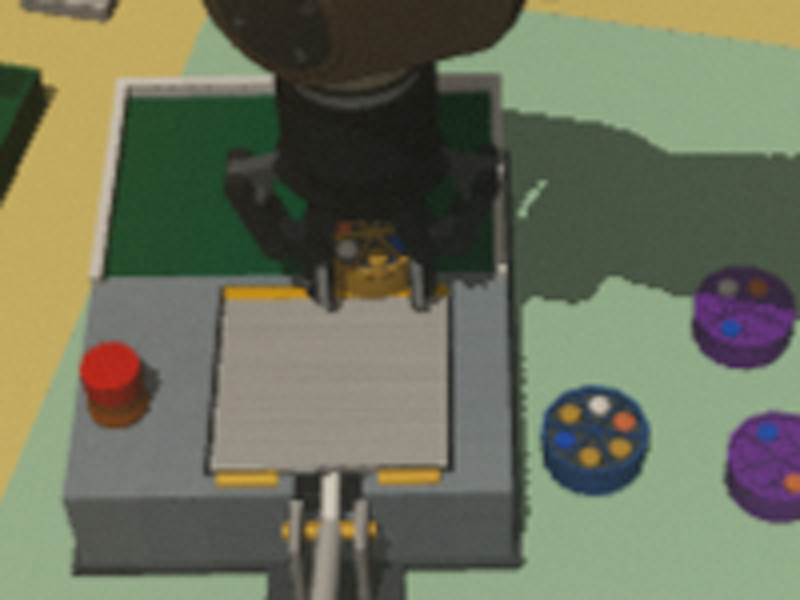

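The tin (370,262 in the crop) is cradled at the yellow edge, upright. I'll push on.

Request:
send_rows([
  {"translation":[-0.03,0,0],"yaw":0,"grip":0.47},
  {"translation":[-0.07,0,0],"yaw":0,"grip":0.47},
  {"translation":[-0.12,0,0],"yaw":0,"grip":0.47},
  {"translation":[-0.17,0,0],"yaw":0,"grip":0.47},
  {"translation":[-0.22,0,0],"yaw":0,"grip":0.47},
  {"translation":[-0.27,0,0],"yaw":0,"grip":0.47},
  {"translation":[-0.32,0,0],"yaw":0,"grip":0.47},
  {"translation":[-0.37,0,0],"yaw":0,"grip":0.47},
  {"translation":[-0.42,0,0],"yaw":0,"grip":0.47},
  {"translation":[-0.47,0,0],"yaw":0,"grip":0.47},
  {"translation":[-0.5,0,0],"yaw":0,"grip":0.47},
  {"translation":[-0.52,0,0],"yaw":0,"grip":0.47},
  {"translation":[-0.53,0,0],"yaw":0,"grip":0.47},
  {"translation":[-0.53,0,0],"yaw":0,"grip":0.47},
  {"translation":[-0.53,0,0],"yaw":0,"grip":0.47},
])

```text
clock: 6.7
tool_pos: [0.6129, -0.1311, 0.0765]
ee_rot: [3.141, 0.001, 1.791]
force: [0.3, -0.2, 1.0]
finger_gap: 0.0402
```

Request:
send_rows([
  {"translation":[0.1,0,0],"yaw":0,"grip":0.47},
  {"translation":[0.2,0,0],"yaw":0,"grip":0.47},
  {"translation":[0.3,0,-0.2],"yaw":0,"grip":0.47},
  {"translation":[0.4,0,-0.5],"yaw":0,"grip":0.47},
  {"translation":[0.7,0,-0.8],"yaw":0,"grip":0},
  {"translation":[1,0,-1],"yaw":0,"grip":0},
  {"translation":[1,0,-1],"yaw":0,"grip":0},
  {"translation":[1,0,-1],"yaw":0,"grip":0},
])

```text
clock: 7.37
tool_pos: [0.5914, -0.0314, 0.1784]
ee_rot: [3.138, 0.002, 1.794]
force: [0.1, -0.3, -0.9]
finger_gap: 0.0001
```

```bash
python3 -c "
from h import *
go(0,.165,.17)
f=grab('side','s3')
c=f['image'][170:320,200:400,::-1];cv2.imwrite('pics/s3c.png',cv2.resize(c,None,fx=4,fy=4,interpolation=2))
w=cloud(f);im=f['image'].astype(int);l=(w[...,:2]-S)@RS
m=(w[...,2]>.086)&(w[...,2]<.1)&(l[...,1]<-.135)&(l[...,1]>-.255)&(abs(l[...,0])<.07)
q=l[m].astype(np.float32);print(len(q),cv2.minEnclosingCircle(q),np.median(q,0))
"
```

```text
t 7.3667 pos [ 0.5914 -0.0314  0.1784] loc [-0.0195 -0.0565] F [ 0.1 -0.3 -0.9] gap 0.0001 tgt [0.5617 0.189  0.17  ]
shift [2.215 0.198 0.081] yaw 0.002
26 ((-0.03226174786686897, -0.1868389993906021), 0.025730527937412262) [-0.02944628 -0.19032744]
```

View pics/s3c.png

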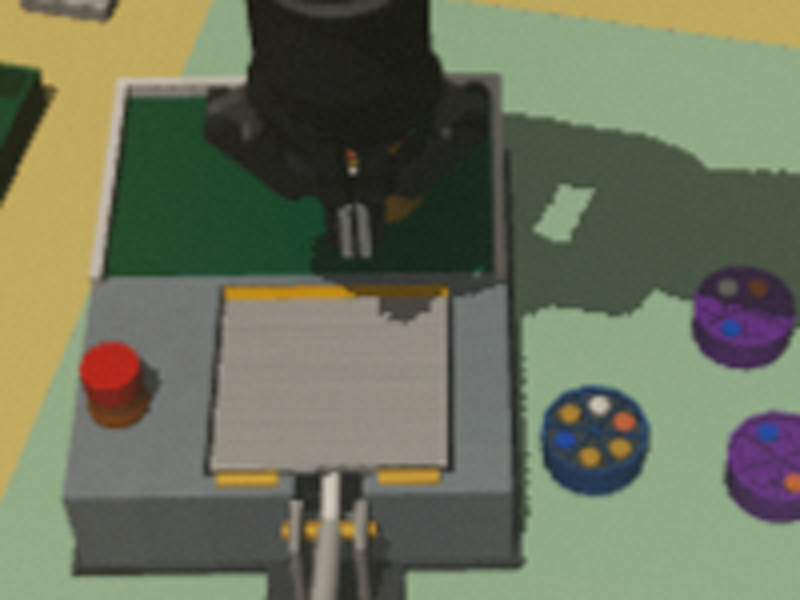

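Request:
send_rows([
  {"translation":[0.25,0.05,0],"yaw":0,"grip":0},
  {"translation":[0.5,0.1,0],"yaw":0,"grip":0},
  {"translation":[0.75,0.2,0],"yaw":0,"grip":0},
  {"translation":[1,0.2,0],"yaw":0,"grip":0},
  {"translation":[1,0.2,0],"yaw":0,"grip":0},
])

```text
clock: 7.83
tool_pos: [0.587, 0.0714, 0.174]
ee_rot: [-3.138, -0.002, 1.793]
force: [-0.2, 0.1, 0.6]
finger_gap: -0.0001
```

Request:
send_rows([
  {"translation":[0.25,0,0],"yaw":0,"grip":0},
  {"translation":[0.5,0,0],"yaw":0,"grip":0},
  {"translation":[0.75,0,0],"yaw":0,"grip":0},
  {"translation":[1,0,0],"yaw":0,"grip":0},
  {"translation":[1,0,0],"yaw":0,"grip":0},
  {"translation":[1,0,0],"yaw":0,"grip":0},
])

```text
clock: 8.33
tool_pos: [0.5661, 0.166, 0.1747]
ee_rot: [-3.139, 0.0, 1.792]
force: [0.1, 0.6, 0.1]
finger_gap: 0.0001
```

```bash
python3 -c "
from h import *
go(-.001,.170,.13)
f=grab('top','t4')
c=f['image'][130:270,180:400,::-1];cv2.imwrite('pics/t4c.png',cv2.resize(c,None,fx=3.6,fy=3.6,interpolation=2))
w=cloud(f);l=(w[...,:2]-S)@RS
m=(w[...,2]>.082)&(w[...,2]<.1)&(l[...,1]<-.135)&(l[...,1]>-.255)&(abs(l[...,0])<.07)
q=l[m].astype(np.float32);print(len(q),cv2.minEnclosingCircle(q),np.mean(q,0),np.nanmedian(w[m],0))
"
```

```text
t 8.3333 pos [0.5661 0.166  0.1747] loc [-0.0007  0.1416] F [0.1 0.6 0.1] gap 0.0001 tgt [0.5597 0.1936 0.13  ]
shift [ 0.284 -0.002  0.446] yaw -0.001
394 ((-0.020670713856816292, -0.18922726809978485), 0.02933620847761631) [-0.02084297 -0.18876262] [ 0.61887782 -0.16032088  0.09194263]
```

View pics/t4c.png

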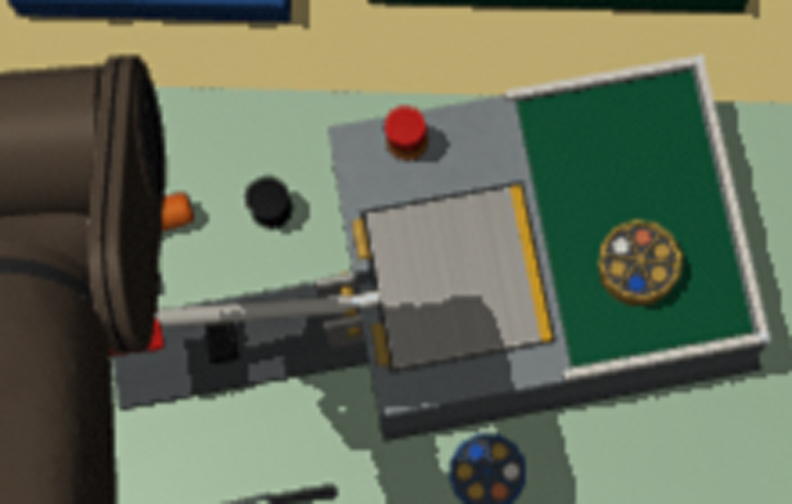

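The tin (640,262 in the crop) stands upright on the strip at local (-21,-189) mm. Next is the paddle: position over it, then descend to contact.

Request:
send_rows([
  {"translation":[0.14,0,0],"yaw":0,"grip":0},
  {"translation":[0.28,0,0.1],"yaw":0,"grip":0},
  {"translation":[0.28,0,0.25],"yaw":0,"grip":0},
  {"translation":[0.28,0,0.4],"yaw":0,"grip":0},
  {"translation":[0.28,0,0.45],"yaw":0,"grip":0},
  {"translation":[0.28,0,0.45],"yaw":0,"grip":0},
  {"translation":[0.28,0,0.45],"yaw":0,"grip":0},
])

```text
clock: 8.97
tool_pos: [0.5606, 0.1936, 0.1309]
ee_rot: [-3.141, -0.0, 1.79]
force: [0.3, 0.9, 1.0]
finger_gap: 0.0003
```

```bash
python3 -c "
from h import *
go(-.001,.183,.046)
f=grab('side','s5')
c=f['image'][250:400,200:400,::-1];cv2.imwrite('pics/s5c.png',cv2.resize(c,None,fx=4,fy=4,interpolation=2))"
```

```text
t 8.9667 pos [0.5606 0.1936 0.1309] loc [-1.000e-04  1.698e-01] F [0.3 0.9 1. ] gap 0.0003 tgt [0.5568 0.2063 0.046 ]
shift [ 0.132 -0.008  0.849] yaw -0.003
```

View pics/s5c.png

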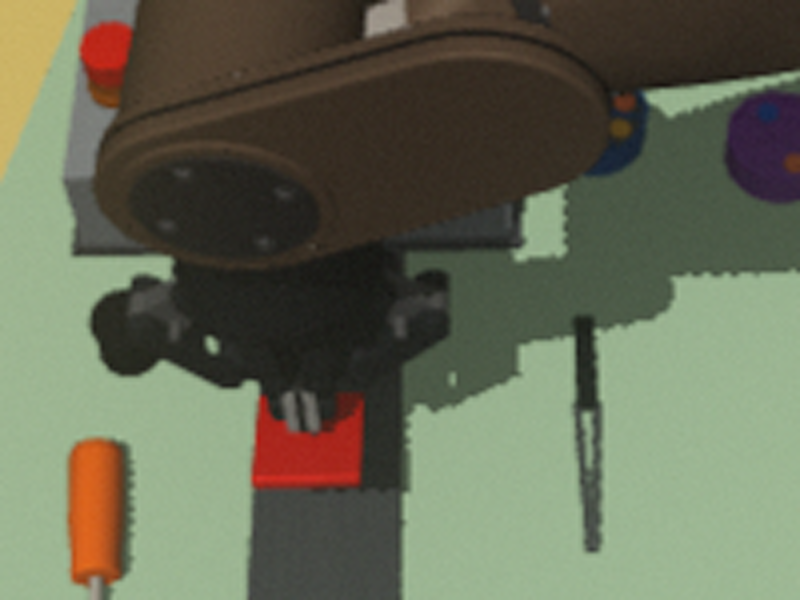

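Fingertips (300,410 in the crop) are above the red paddle. I'll press along its arc.

Request:
send_rows([
  {"translation":[0,0,0.06],"yaw":0,"grip":0},
  {"translation":[0,0,0.12],"yaw":0,"grip":0},
  {"translation":[0.01,0,0.17],"yaw":0,"grip":0},
  {"translation":[0.02,0,0.22],"yaw":0,"grip":0},
  {"translation":[0.04,0,0.27],"yaw":0,"grip":0},
  {"translation":[0.06,0,0.32],"yaw":0,"grip":0},
  {"translation":[0.07,0,0.37],"yaw":0,"grip":0},
  {"translation":[0.08,0,0.42],"yaw":0,"grip":0},
  {"translation":[0.09,0,0.47],"yaw":0,"grip":0},
  {"translation":[0.1,0,0.52],"yaw":0,"grip":0},
  {"translation":[0.11,0,0.57],"yaw":0,"grip":0},
  {"translation":[0.12,0,0.62],"yaw":0,"grip":0},
  {"translation":[0.12,0,0.67],"yaw":0,"grip":0},
  {"translation":[0.13,0,0.7],"yaw":0,"grip":0},
  {"translation":[0.13,0,0.72],"yaw":0,"grip":0},
  {"translation":[0.13,0,0.72],"yaw":0,"grip":0},
])

```text
clock: 10.35
tool_pos: [0.5581, 0.2065, 0.0594]
ee_rot: [3.141, -0.0, 1.79]
force: [-1.1, 0.9, 3.7]
finger_gap: -0.0001
```

```bash
python3 -c "
from h import *
go(-.001,.183,.046)"
```

```text
t 10.35 pos [0.5581 0.2065 0.0594] loc [0.0003 0.1829] F [-1.1  0.9  3.7] gap -0.0001 tgt [0.5568 0.2063 0.046 ]
shift [ 0.001 -0.013  0.134] yaw -0.003
```

Request:
send_rows([
  {"translation":[0,0,0.03],"yaw":0,"grip":0},
  {"translation":[0,0,0.06],"yaw":0,"grip":0},
  {"translation":[0,0,0.09],"yaw":0,"grip":0},
  {"translation":[0,0,0.12],"yaw":0,"grip":0},
  {"translation":[0,0,0.14],"yaw":0,"grip":0},
  {"translation":[0,0,0.14],"yaw":0,"grip":0},
  {"translation":[0,0,0.14],"yaw":0,"grip":0},
])

```text
clock: 10.93
tool_pos: [0.558, 0.2066, 0.0452]
ee_rot: [3.141, -0.001, 1.79]
force: [-0.1, 3.4, 2.6]
finger_gap: 0.0002
```

Request:
send_rows([
  {"translation":[0,0,0.015],"yaw":0,"grip":0},
  {"translation":[0,0,0.015],"yaw":0,"grip":0},
  {"translation":[0,0,0.015],"yaw":0,"grip":0},
])

```text
clock: 11.18
tool_pos: [0.5582, 0.2066, 0.045]
ee_rot: [3.141, -0.001, 1.79]
force: [-3.1, 3.9, 8.4]
finger_gap: 0.0004
```

Request:
send_rows([
  {"translation":[0,0,0.015],"yaw":0,"grip":0},
  {"translation":[0,0,0.03],"yaw":0,"grip":0},
  {"translation":[0,0,0.03],"yaw":0,"grip":0},
  {"translation":[0,0,0.03],"yaw":0,"grip":0},
])

```text
clock: 11.52
tool_pos: [0.5584, 0.2067, 0.0445]
ee_rot: [-3.141, -0.0, 1.791]
force: [-8.2, 1.1, 20.9]
finger_gap: 0.0003
```

```bash
python3 -c "
from h import *
go(-.001,.183,.046)
f=grab('side','s6')
c=f['image'][170:395,180:420,::-1];cv2.imwrite('pics/s6c.png',cv2.resize(c,None,fx=2.6,fy=2.6,interpolation=2))
f=grab('top','t6');w=cloud(f);l=(w[...,:2]-S)@RS
m=(w[...,2]>.082)&(w[...,2]<.1)&(l[...,1]<-.135)&(l[...,1]>-.255)&(abs(l[...,0])<.07)
q=l[m].astype(np.float32);print(len(q),cv2.minEnclosingCircle(q),np.mean(q,0))
m=(abs(l[...,0])<.055)&(l[...,1]<-.008)&(l[...,1]>-.085)&(w[...,2]>.075)
print('flap',np.arctan(-np.polyfit(l[m][:,1],w[m][:,2],1)[0]),np.nanmax(w[m][:,2]))
s=readout.sense();print(s['force'],s['tool_pos'],s['clock'])
"
```

```text
t 11.5167 pos [0.5584 0.2067 0.0445] loc [0.0006 0.1831] F [-8.2  1.1 20.9] gap 0.0003 tgt [0.5568 0.2063 0.046 ]
shift [-0.001 -0.016 -0.015] yaw -0.002
396 ((-0.020192164927721024, -0.18825502693653107), 0.029171248897910118) [-0.02098143 -0.18871398]
flap 0.8393443600354417 0.16289489536926838
[-9.24590301  2.29582631 21.10006453] [0.55840095 0.20669702 0.0445053 ] 11.6167
```

View pics/s6c.png

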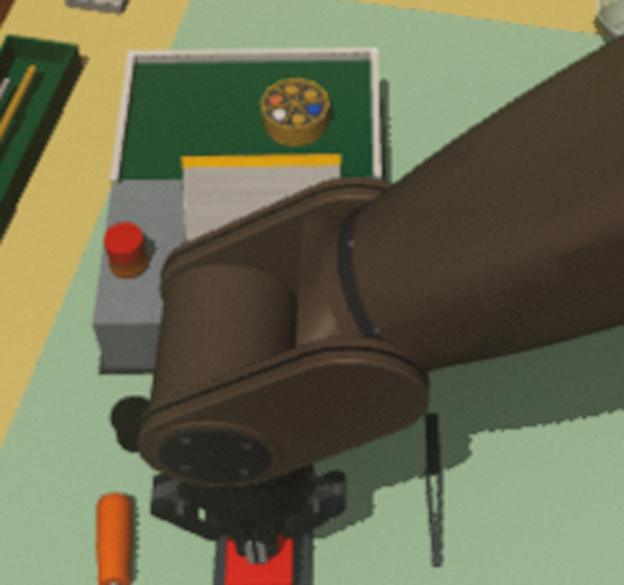

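Request:
send_rows([
  {"translation":[0,0,-0.01],"yaw":0,"grip":0},
  {"translation":[0,0,-0.01],"yaw":0,"grip":0},
  {"translation":[0,0,-0.01],"yaw":0,"grip":0},
  {"translation":[0,0,-0.01],"yaw":0,"grip":0},
  {"translation":[0,0,-0.01],"yaw":0,"grip":0},
  {"translation":[0,0,-0.01],"yaw":0,"grip":0},
  {"translation":[0,0,-0.01],"yaw":0,"grip":0},
  {"translation":[0,0,-0.01],"yaw":0,"grip":0},
  {"translation":[0,0,-0.01],"yaw":0,"grip":0},
  {"translation":[0,0,-0.01],"yaw":0,"grip":0},
  {"translation":[0,0,-0.01],"yaw":0,"grip":0},
  {"translation":[0,0,-0.01],"yaw":0,"grip":0},
])

```text
clock: 12.62
tool_pos: [0.5583, 0.2067, 0.0447]
ee_rot: [-3.141, -0.0, 1.791]
force: [-6.7, 2.3, 16.2]
finger_gap: 0.0
```

Stable, at the stop with 16 N on the paddle. I'll do a last check and hand in.

```bash
python3 -c "
from h import *
a=load('top0');f=grab('top','t7');w=cloud(f);l=(w[...,:2]-S)@RS
m=(abs(l[...,0])<.055)&(l[...,1]<-.008)&(l[...,1]>-.085)&(w[...,2]>.075)
print('flap zmax',np.nanmax(w[m][:,2]))
for n,(u,v) in dict(jar=(293,166),blue=(316,261),purple=(352,288),bottle=(459,246)).items():
  print(n,np.abs(a['image'][v-10:v+10,u-10:u+10].astype(int)-f['image'][v-10:v+10,u-10:u+10]).mean().round(1))
print(readout.sense()['force'],finish_job())"
```

```text
flap zmax 0.16231217963585765
jar 12.0
blue 10.6
purple 12.1
bottle 15.8
the job is handed in; nothing more can be done
[-7.68999604  1.90504601 17.14528312] None
```

I slid the brass tin off the flap with two fingertips. I then pressed the red paddle to its stop and handed the job in at about 13 s, still holding it down.

- **Tin:** it stands upright on the green strip at station (-21, -189) mm, well inside the strip's bounds, with no lift used. The raised flap did not disturb it.
- **Paddle:** the tool stopped at 45 mm height, in line with the expected end of the stroke. Extra push only raised the force, and about 17 N was on the paddle at the end.
- **Flap:** its highest point read 162 mm, which fits an angle of about 0.9 rad. A crude slope fit gave 0.84 rad, so the two disagree slightly.
- **Side force:** about 8 N of sideways force stayed on the fingertips while holding. It was steady over the last second.
- **Bystanders:** I saw no bystander moved in the pictures. The final pixel comparison of the jar, blue tin, one purple tin and oil bottle proved little, because all four patches differed by 11 to 16 grey levels, possibly from changed shadows and noise. The loupe, screwdriver and tweezers were only checked by eye, with the arm hiding part of the view.

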